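# Lock the slide mounting press with its pin

### The job

A freshly mounted slide lies in the small press: push the press's knob straight down to its stop so that the catch clicks in and the plunger stays down, then take the loose locking pin by its handle and thread it from the left through the left bushing, the plunger's eye and the right bushing, until the clip groove near its tip stands clear of the right bushing. Finish while still holding the pin there by its handle, for a colleague who will put the retaining clip on its tip; leave the cartons, jars, bottles and dish round the work where they stand.

Things in the scene. Friction and masses are not known exactly. Their poses are not given: they have to be found in the camera images.
- press: slide press, fixed: grey base plate 110 (x) x 130 (y) x 12 mm, on it two upright aluminium side plates (14 mm thick: |y| 25 to 39 mm; x -22 to 32 mm; up to z 91 mm), a bridge (z 91 to 99 mm), a black knob on top. Origin: centre of the base's underside; z up, x from its front to its back (away from the robot within 20 degrees), y to its left, parallel to the bores (axis at x = 0, z = 60 mm)
- bore_near (a point): centre of the outer face of the left bushing (press frame 0, 42, 60 mm), where the pin enters. Bore 13 mm wide through the side plate, chamfered 2 mm; brass flange 23 mm wide with a 15 mm opening, standing 3 mm proud. The plunger's eye (15 mm wide, y -18 to 18 mm) lines up with the bores only when the plunger is down; up, it blocks the way
- bore_far (a point): centre of the outer face of the right bushing (press frame 0, -42, 60 mm), same size and axis as the left one; here the pin's tip comes out
- plunger (a joint): travel of the spring plunger, m: 0 = up, 0.014 = down at its stop. Pushing it down takes 2 N at first, up to 13 N at 2 to 3 mm where a ball catch gives way, 4 N at the stop. Pushed right to the stop, the catch holds it there (it may rise by up to 1 mm when let go); let go earlier, it springs up again
- knob_top (a point): centre of the flat top of the black knob (38 mm wide, 16 mm tall, flat part 28 mm wide): press straight down here. 129.5 mm above the trolley top when up, 115.5 mm at the stop; moves with the plunger
- pin: loose locking pin, 0.13 to 0.21 kg: flat-sided aluminium handle 20 (x) x 46 (y) x 34 (z) mm, steel rod 10 mm thick leaving it along -y, axis at z 17 mm. Origin: centre of the handle's underside, z up. Mass centre within 10 mm of the handle's centre. Lies level on the trolley left of the press, rod pointing right (within 25 degrees); grasp the handle across its flat sides (20 mm)
- pin_tip (a point): tip of the rod (pin frame 0, -146, 17 mm); the last 12 mm taper to 5 mm
- pin_groove (a point): middle of the clip groove, a dark groove 3 mm wide (pin frame 0, -131, 17 mm), 15 mm behind the tip
- pin_shoulder (a point): front face of the collar (16 mm wide, 3 mm thick) on the handle's front (pin frame 0, -26, 17 mm), 120 mm behind the tip; it cannot pass the left bushing
- tray_carton_5: large white folding carton with a blue band, 112x205x101 mm, at the back right; bystander, origin at the centre of its underside
- tray_carton_4: white folding carton 122x95x71 mm, at the back left; bystander, origin at the centre of its underside
- stain_jar: round staining jar, black lid, 53 mm wide, 99 mm tall, at the back; bystander, origin at the centre of its underside
- stain_jar_2: second staining jar of the same size, at the back; bystander, origin at the centre of its underside
- brown_bottle: brown reagent bottle, 60 mm wide, 155 mm tall, at the back; bystander, origin at the centre of its underside
- dropper_2: dropper bottle with nozzle cap, 37 mm wide, 107 mm tall, at the back; bystander, origin at the centre of its underside
- needle_box: needle carton 62x105x41 mm, at the right edge; bystander, origin at the centre of its underside
- slide_box: carton of microscope slides 36x90x59 mm, near right corner; bystander, origin at the centre of its underside
- petri_1: petri dish 90 mm wide, 16 mm tall, in front of the press; bystander, origin at the centre of its underside
- cover_box: small carton of cover glasses 36x55x23 mm, right of the press; bystander, origin at the centre of its underside

How it is judged:
On the way, in this order (a step that is already met when the one before it is completed fails the run):
1. the plunger is pressed down to its stop and stays down with nothing touching it (value of joint plunger above 0.0115 m and contact force between each of the arm, the fingers and press below 0.2 N), for 0.3 s.
2. the held pin's tip is inside the left bushing, coming from the left (value of joint plunger above 0.0115 m and y of pin_tip in the frame of press below 0.036 m and y of pin_shoulder in the frame of press above 0.1 m and x of pin_tip in the frame of press between -0.004 and 0.004 m and z of pin_tip in the frame of press between 0.056 and 0.064 m and contact force between the fingers and pin above 1 N), for 0.05 s.
At the end, for the whole second after the job is handed in: plunger down (joint over 0.0115 m); pin through both bushings from the left (tip and collar within 4 mm of the bore axis, within 0.07 rad), middle of its clip groove 2.5 mm or more beyond the right bushing's outer face; pin still, fingers holding it with over 2 N (value of joint plunger above 0.0115 m and y of pin_groove in the frame of press below -0.0445 m and y of pin_shoulder in the frame of press above 0.038 m and x of pin_tip in the frame of press between -0.004 and 0.004 m and z of pin_tip in the frame of press between 0.056 and 0.064 m and x of pin_shoulder in the frame of press between -0.004 and 0.004 m and z of pin_shoulder in the frame of press between 0.056 and 0.064 m and angle between the y axis of pin and the y axis of press, either way round below 0.07 rad and contact force between the fingers and pin above 2 N and linear speed of pin below 0.02 m/s); the arm keeps its last pose, push and grip.
It fails at once if a bystander is pushed more than 30 mm from its place (distance of any of tray_carton_5, tray_carton_4, stain_jar, stain_jar_2, brown_bottle, dropper_2, needle_box, slide_box, petri_1, cover_box from where it was at the start of the episode above 0.03 m).
It fails at once if a bystander is knocked over (angle between any of tray_carton_5, tray_carton_4, stain_jar, stain_jar_2, brown_bottle, dropper_2, needle_box, slide_box, petri_1, cover_box's own z axis and vertical above 0.4 rad).
It also fails if it takes over 58 s, if anything falls off the work surface, if the arm or the gripper's body presses on something with over 40 N, if the wrist force passes 120 N, or if a joint passes its speed limit or range.

### The arm

A 6-joint arm with a two-finger parallel gripper is mounted at the origin on a cart in front of the work surface, level with it; the furniture and walls round the work are solid. World frame = base frame: x ahead of the robot, y to its left, z up, the work surface at z = 0. Lengths are in m, angles in rad, forces in N, time in s.
With the tool pointing down it reaches from about 0.375 to 0.925 m from the base axis. Payload 5.7 kg.
Tool frame: the origin (TCP) lies between the finger pads; the fingertips stand 19 mm ahead of it and the grasp point (between the pads) is the TCP; y points along the fingers, x is the direction in which the jaws open and shut, and the axes are right-handed (so a half turn about y gives the same grasp; the last joint's range is limited). The gripper opens to 85 mm and grips with 20 to 120 N. Pads are 22 mm wide; open, the fingers measure 114 mm over their backs; the gripper's body (76 mm by 85 mm) begins 54 mm behind the grasp point. The pads swing forward as they close: fully open they stand 13 mm farther back than shut.
Start: joints at [1.052, 0.359, 1.51, -0, 1.272, -0.115], TCP at [0.236, 0.552, 0.25] pointing down, gripper open.
Joint ranges: [-2.97, 2.97], [-1.01, 2.36], [0.21, 2.38], [-0.96, 4.11], [0.2, 2.71], [-2.98, 2.98]. Speed limits (rad/s): [2.39, 2.39, 3.14, 3.14, 3.14, 3.14].

### API

Orientations are given as a rotation vector (axis times angle).
In Python, from plant import r gives the robot as it stands. Calls block until the motion is done:
- r.move_pose(position, orientation): joint-space move of the TCP to a pose.
- r.move_straight(position, orientation=None, vel=0.15, contact_N=None): straight line of the TCP; orientation=None keeps the orientation; vel is the mean speed in m/s. With contact_N (N) it stops when the force on the tool has changed by that much, and returns True; else False.
- r.move_j(angles): joint-space move.
- r.gripper_to(opening, effort=None): finger opening in m; effort is the grip in N (None keeps the last); returns when the fingers have stopped.
- r.hold(seconds).
- r.solve_ik(position, orientation): joint angles nearest the present ones, or None.
- r.state(): the state.
- r.capture(name): name is "scene" or "top" or "wrist"; returns the picture (400x640x3 uint8, red, green, blue); there is no depth.
- r.get_calibration(name): a dict with "camera_matrix" (3x3 intrinsics, pixels), "pose" (4x4, takes a point from camera to world coordinates). Camera axes: x right, y up, looking along -z (the intrinsics and any distortion apply to the point x, -y, -z); pixel columns grow to the right and rows downward; lengths in m; the calibration is good to about 2 mm. A picture is of the moment at which its call begins: read the wrist's pose just before it. get_calibration takes no time and is no camera call; for the wrist camera it gives the pose at the moment of the call.
A pose or a line that the arm cannot do raises r.IKError and nothing moves.
- r.sign_off(): hands the job in, once; it reports no verdict.
The state is a dict: "clock": time; "joints": joint angles; "joint_vel": joint speeds; "joint_torque": joint torques, N m; "position": TCP position; "orientation": TCP orientation; "contact_force": force on the tool from outside, world axes, zero at the start; "wrist_torque": the same for the moment, N m; "width": finger opening in m.
Only numpy, scipy, OpenCV 4.12 (cv2) and the standard library are available. Lean on these libraries where they do the work, as an engineer would, in place of code of your own. Each camera call takes 0.05 s, during which the arm holds its last target.

## Working session

There is one attempt and no reset: what is moved stays moved. The work goes in short steps, each a Python script; the robot and the scene stay as the last script left them, time stands still between calls to the robot, and variables do not carry over. Pictures are saved under pics/ and viewed, and the job is handed in when it is done.

```bash
ls; mkdir -p pics; python3 - <<'E'
from plant import r
import cv2
for n in ["scene","top","wrist"]:
    c=r.get_calibration(n); print(n,c)
    im=r.capture(n); cv2.imwrite(f"pics/{n}0.png",im[:,:,::-1])
print(r.state())
E
```

```text
pics
scene {'camera_matrix': array([[408.24629631,   0.        , 315.50871387],
       [  0.        , 408.24629631, 193.99134605],
       [  0.        ,   0.        ,   1.        ]]), 'pose': array([[ 0.85343008,  0.3480111 , -0.38800176,  0.11709924],
       [-0.52117295,  0.57835061, -0.62760603, -0.68176023],
       [ 0.00598719,  0.73783389,  0.67495578,  0.78734995],
       [ 0.        ,  0.        ,  0.        ,  1.        ]])}
top {'camera_matrix': array([[470.98829416,   0.        , 313.36176226],
       [  0.        , 470.98829416, 190.19981214],
       [  0.        ,   0.        ,   1.        ]]), 'pose': array([[-0.00697503,  0.99155743, -0.12948052,  0.39991108],
       [-0.99997001, -0.00735203, -0.00243392, -0.03439242],
       [-0.00336531,  0.12945966,  0.99157898,  1.17022117],
       [ 0.        ,  0.        ,  0.        ,  1.        ]])}
wrist {'camera_matrix': array([[342.47928697,   0.        , 320.82636796],
       [  0.        , 342.47928697, 197.91329082],
       [  0.        ,   0.        ,   1.        ]]), 'pose': array([[ 0.39296134, -0.88528449, -0.2487021
[... 165 characters left out ...]
      ,  0.        ,  1.        ]])}
{'clock': 0.15, 'joints': array([ 1.05191210e+00,  3.59325923e-01,  1.51119590e+00,  2.09119210e-05,
        1.27254566e+00, -1.15121492e-01]), 'joint_vel': array([ 0.00176957, -0.00216018, -0.00195188, -0.00044729,  0.00127589,
        0.0003547 ]), 'joint_torque': array([ 3.09686875e-04, -5.28024280e+01, -2.78931534e+01, -3.75100562e-04,
        8.31160083e-03, -9.64329587e-06]), 'position': array([0.23548259, 0.5512955 , 0.24965022]), 'orientation': array([-1.37424785, -0.90583857,  0.90801965]), 'contact_force': array([ 0.26410836,  0.38171865, -0.34325056]), 'wrist_torque': array([ 0.04842642, -0.03563438, -0.0020607 ]), 'width': 0.08539075059188317}
```

View pics/scene0.png

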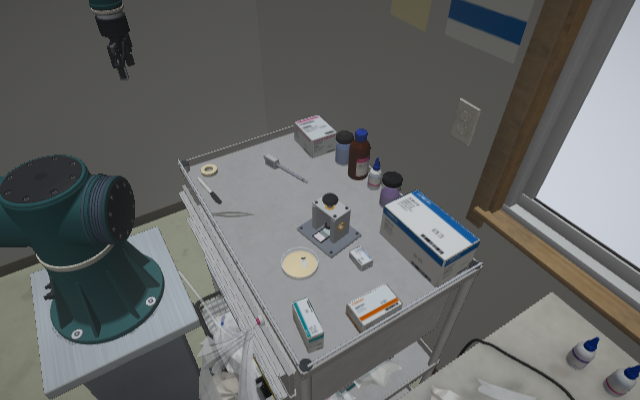

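View pics/top0.png

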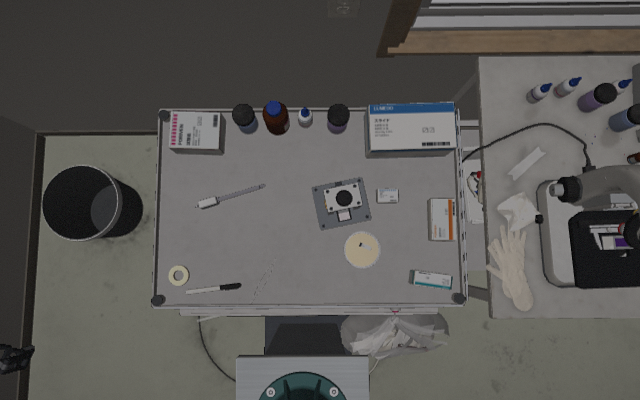

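View pics/wrist0.png

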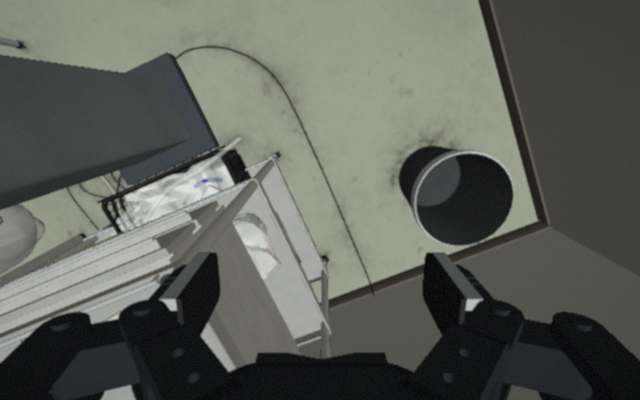

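```bash
python3 -c "
from scipy.spatial.transform import Rotation as R
print(R.from_rotvec([-1.37424785, -0.90583857,  0.90801965]).as_matrix())"
```

```text
[[ 3.92886399e-01 -7.48744813e-04 -9.19586710e-01]
 [ 9.19585851e-01 -1.27079082e-03  3.92887067e-01]
 [-1.46277450e-03 -9.99998912e-01  1.89258706e-04]]
```

```bash
cat > h.py <<'E'
import numpy as np, cv2
from scipy.spatial.transform import Rotation as R
def ray(c,u,v):
    K=c["camera_matrix"];P=c["pose"]
    d=np.array([(u-K[0,2])/K[0,0],-(v-K[1,2])/K[1,1],-1.0]); return P[:3,3],P[:3,:3]@d
def plane(c,u,v,z):
    o,d=ray(c,u,v); return o+d*(z-o[2])/d[2]
def proj(c,p):
    P=c["pose"];K=c["camera_matrix"];q=P[:3,:3].T@(np.asarray(p)-P[:3,3])
    return np.array([K[0,0]*q[0]/-q[2]+K[0,2],K[1,1]*-q[1]/-q[2]+K[1,2]])
def two(c1,u1,c2,u2):
    o1,d1=ray(c1,*u1);o2,d2=ray(c2,*u2)
    s=np.linalg.lstsq(np.c_[d1,-d2],o2-o1,rcond=None)[0]
    a=o1+s[0]*d1;b=o2+s[1]*d2; return (a+b)/2,np.linalg.norm(a-b)
def down(zdir):
    "tool pointing down, tool z along horizontal zdir (camera side)"
    z=np.array([zdir[0],zdir[1],0.]);z/=np.linalg.norm(z);y=np.array([0,0,-1.]);x=np.cross(y,z)
    return R.from_matrix(np.c_[x,y,z]).as_rotvec()
E
python3 - <<'E'
from plant import r
from h import *
im=cv2.imread("pics/top0.png");c=r.get_calibration("top")
cv2.imwrite("pics/topc.png",cv2.resize(im[160:260,180:420],None,fx=3.3,fy=3.3,interpolation=cv2.INTER_CUBIC))
print(plane(c,344,198,.1295),plane(c,207,202,.034),plane(c,265,186,.017))
for zd in ([0,1],[0,-1],[-1,0],[1,0]):
  for p in ([.5,.2,.3],[.5,-.08,.3],[.55,.0,.065]):
    print(zd,p,r.solve_ik(p,down(zd)))
E
```

```text
[ 0.51781606 -0.09982696  0.1295    ] [0.52131346 0.22671411 0.034     ] [0.56185987 0.08796358 0.017     ]
[0, 1] [0.5, 0.2, 0.3] [0.25221062 0.22703425 1.57406888 0.         1.34048952 0.25221062]
[0, 1] [0.5, -0.08, 0.3] [-0.295148    0.17820025  1.63810698  0.          1.32528543 -0.295148  ]
[0, 1] [0.55, 0.0, 0.065] [-0.12560272  0.52196713  1.79829745  0.          0.82132808 -0.12560272]
[0, -1] [0.5, 0.2, 0.3] [ 2.52210625e-01  2.27034255e-01  1.57406888e+00 -4.44089210e-16
  1.34048952e+00 -2.88938203e+00]
[0, -1] [0.5, -0.08, 0.3] [-0.295148    0.17820025  1.63810698  0.          1.32528543  2.84644465]
[0, -1] [0.55, 0.0, 0.065] None
[-1, 0] [0.5, 0.2, 0.3] [ 0.25221062  0.22703425  1.57406888  0.          1.34048952 -1.3185857 ]
[-1, 0] [0.5, -0.08, 0.3] [-0.295148    0.17820025  1.63810698  0.          1.32528543 -1.86594433]
[-1, 0] [0.55, 0.0, 0.065] [-0.12560272  0.52196713  1.79829745  0.          0.82132808 -1.69639905]
[1, 0] [0.5, 0.2, 0.3] [0.25221062 0.22703425 1.57406888 0.         1.34048952 1.82300695]
[1, 0] [0.5, -0.08, 0.3] [-0.295148    0.17820025  1.63810698  0.          1.32528543  1.27564832]
[1, 0] [0.55, 0.0, 0.065] [-0.12560272  0.52196713  1.79829745  0.          0.82132808  1.44519361]
```

View pics/topc.png

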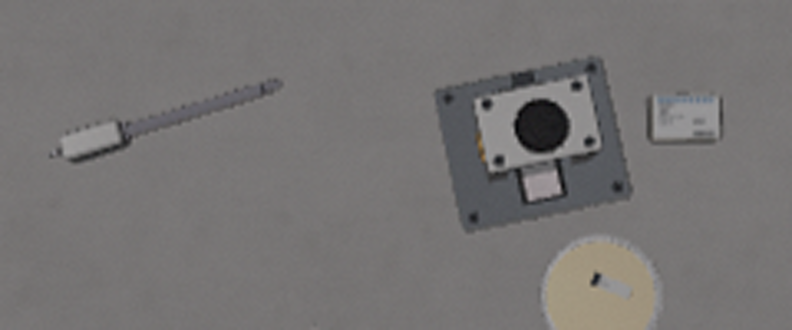

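```bash
python3 - <<'E'
from plant import r
from h import *
def shot(n):
    c=r.get_calibration("wrist");im=r.capture("wrist")
    cv2.imwrite(f"pics/{n}.png",im[:,:,::-1]);np.savez(f"pics/{n}.npz",**c)
    print(n,r.state()["clock"],r.state()["position"],proj(c,[.518,-.1,.1295]),proj(c,[.521,.227,.034]),proj(c,[.562,.088,.017]))
r.move_pose([.545,.03,.24],down([-.28,.96])); shot("w_pin1")
r.gripper_to(0.0,30)
r.move_pose([.51,-.13,.30],down([-.2,.98])); shot("w_pr1")
E
```

```text
w_pin1 2.375 [0.54495833 0.03092103 0.24000809] [241.44517141 342.30421832] [358.25145774 -57.62003987] [352.37270622 120.93017577]
w_pr1 3.925 [ 0.50984573 -0.12866501  0.29928257] [335.51110393 152.05764026] [ 413.19386879 -229.01284512] [410.81129121 -32.54741414]
```

View pics/w_pin1.png

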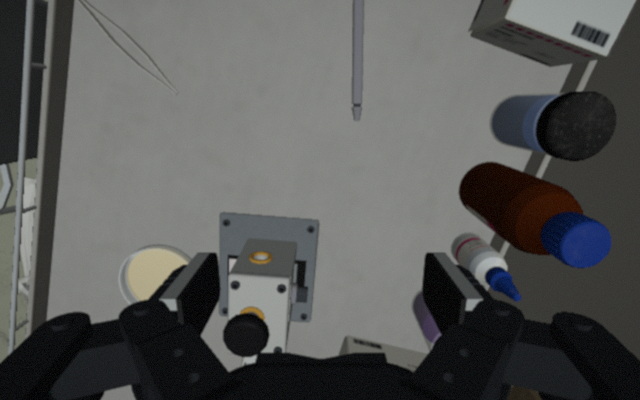

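View pics/w_pr1.png

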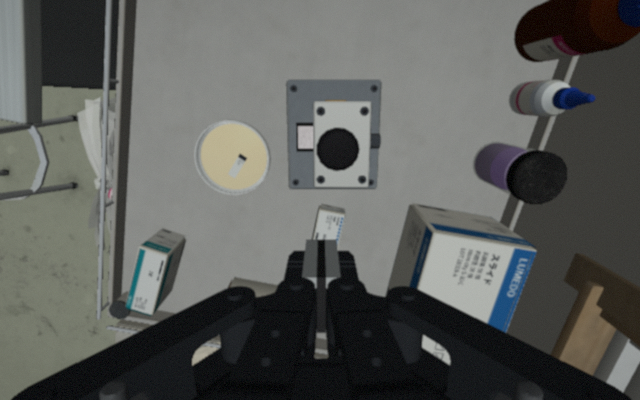

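```bash
python3 - <<'E'
from h import *
im=cv2.imread("pics/w_pr1.png");c=dict(np.load("pics/w_pr1.npz"))
x0,y0=270,60
s=im[y0:210,x0:400]
cv2.imwrite("pics/prc.png",cv2.resize(s,None,fx=4,fy=4,interpolation=cv2.INTER_CUBIC))
g=cv2.cvtColor(s,cv2.COLOR_BGR2GRAY)
for v in (10,20,70,100): print(v,[s[v,x].tolist() for x in (8,20,24,60,105,120)])
k=(g<40).astype(np.uint8);k=cv2.morphologyEx(k,cv2.MORPH_OPEN,np.ones((7,7)))
cs,_=cv2.findContours(k,0,2)
for q in cs:
    if cv2.contourArea(q)>300:
        (a,b),rad=cv2.minEnclosingCircle(q);M=cv2.moments(q);u,v=M['m10']/M['m00']+x0,M['m01']/M['m00']+y0
        print("knob",u,v,rad,plane(c,u,v,.1295),"w",np.linalg.norm(plane(c,u-rad,v,.122)-plane(c,u+rad,v,.122)))
E
```

```text
10 [[134, 137, 135], [134, 137, 135], [133, 136, 134], [134, 136, 134], [136, 140, 138], [133, 137, 136]]
20 [[135, 137, 136], [105, 101, 97], [102, 103, 97], [105, 104, 100], [104, 102, 98], [133, 139, 135]]
70 [[138, 141, 138], [104, 101, 96], [104, 102, 94], [47, 46, 43], [105, 100, 95], [138, 140, 138]]
100 [[134, 136, 135], [104, 99, 94], [109, 105, 100], [29, 28, 21], [108, 104, 96], [137, 141, 139]]
knob 337.3787569699442 148.73629810961512 20.373327255249023 [ 0.51896631 -0.09690124  0.1295    ] w 0.03574567295490473
```

View pics/prc.png

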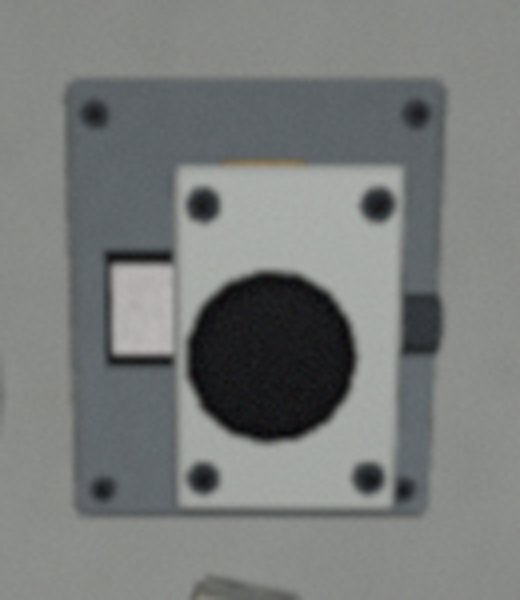

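```bash
cat >> h.py <<'E'
def rectpts(g,thr,x0,y0,x1,y1):
    "corners of dark rectangle region (hull, 4 edges fit) inside ROI"
    pass
E
python3 - <<'E'
from h import *
im=cv2.imread("pics/w_pr1.png");c=dict(np.load("pics/w_pr1.npz"))
g=cv2.GaussianBlur(cv2.cvtColor(im,cv2.COLOR_BGR2GRAY),(3,3),0).astype(float)
def cross(p,thr=119):  # first falling crossing
    i=np.where((p[:-1]>=thr)&(p[1:]<thr))[0][0]; return i+(p[i]-thr)/(p[i]-p[i+1])
L=[(275+cross(g[v,275:330]),v) for v in range(92,178,2)]
Rr=[(398-cross(g[v,398:350:-1]),v) for v in range(92,178,2)]
T=[(u,65+cross(g[65:120,u])) for u in range(298,372,2)]
B=[(u,200-cross(g[200:170:-1,u])) for u in range(300,312,1)]+[(u,200-cross(g[200:170:-1,u])) for u in range(372,376)]
ln=[np.polyfit([p[1] for p in L],[p[0] for p in L],1),np.polyfit([p[1] for p in Rr],[p[0] for p in Rr],1)]
lt=[np.polyfit([p[0] for p in T],[p[1] for p in T],1),np.polyfit([p[0] for p in B],[p[1] for p in B],1)]
C=[]
for a,b in lt:
  for m,k in ln:
    v=(a*k+b)/(1-a*m);u=m*v+k;C.append(plane(c,u,v,.012));print(u,v,C[-1])
# order: TL(front-left) TR(back-left) BL(front-right) BR(back-right)
C=np.array(C)
print("x len",np.linalg.norm(C[1]-C[0]),np.linalg.norm(C[3]-C[2]),"y len",np.linalg.norm(C[0]-C[2]),np.linalg.norm(C[1]-C[3]))
print("centre",C.mean(0)); y=(C[0]+C[1]-C[2]-C[3]);x=C[1]+C[3]-C[0]-C[2]
print("yaw",np.arctan2(-y[0],y[1]),np.arctan2(x[1],x[0]))
t=dict(top=None)
E
```

```text
284.95545745376796 78.830751785408 [ 0.45247326 -0.04534782  0.012     ]
382.05310409669016 79.03342959124633 [ 0.56056181 -0.02358091  0.012     ]
288.05197978620265 189.19061612585972 [ 0.47840513 -0.1719391   0.012     ]
376.9349528099194 188.82122600847143 [ 0.58606341 -0.14955848  0.012     ]
x len 0.1102584882612879 0.10995998621720768 y len 0.12922002327088705 0.12853279910886395
centre [ 0.5193759  -0.09760657  0.012     ]
yaw 0.2008944286469821 0.20184017983909064
```

```bash
python3 - <<'E'
from plant import r
from h import *
o=down([-np.sin(.201),np.cos(.201)]);k=np.array([.519,-.0972])
r.move_straight([*k,.165],o,vel=.25)
s=r.state();f0=s["contact_force"];print(s["clock"],s["position"],f0)
h=r.move_straight([*k,.126],vel=.03,contact_N=25)
s=r.state();print(h,s["clock"],s["position"],s["contact_force"]-f0)
r.hold(.2);s=r.state();print(s["position"],s["contact_force"]-f0)
r.move_straight([*k,.185],vel=.15)
s=r.state();print(s["clock"],s["position"],s["contact_force"]-f0)
im=r.capture("scene");cv2.imwrite("pics/sc1.png",cv2.resize(im[170:270,270:390,::-1],None,fx=5,fy=5,interpolation=cv2.INTER_CUBIC))
E
```

```text
4.6333 [ 0.51963109 -0.09664595  0.16536702] [-0.39344713 -0.47426365  0.35668797]
True 5.6083 [ 0.51910242 -0.09732202  0.13452395] [-1.64014666  1.29222933  9.02413161]
[ 0.51909427 -0.09733262  0.13452482] [-1.86992124  0.81642958  8.47356025]
6.3 [ 0.51885088 -0.09715137  0.18451884] [ 0.02105069  0.0304481  -1.72636925]
```

View pics/sc1.png

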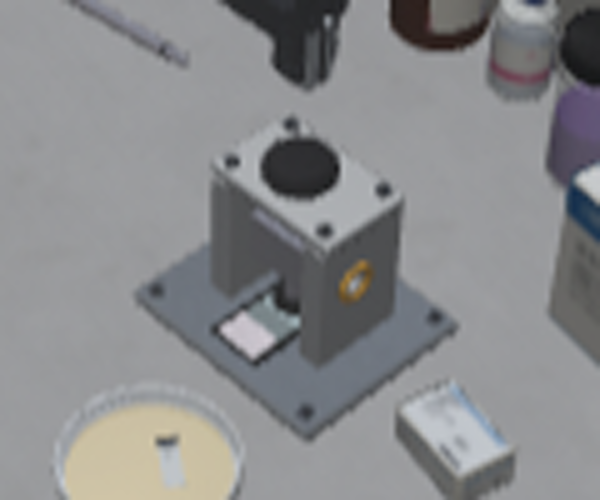

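```bash
python3 - <<'E'
from plant import r
from h import *
yd=np.array([-.28,.96]);h=np.array([.521,.227])
p=h-yd*.09
r.move_pose([*p,.21],down(yd))
r.gripper_to(.06,80)
c=r.get_calibration("wrist");im=r.capture("wrist");n="w_pin2"
cv2.imwrite(f"pics/{n}.png",im[:,:,::-1]);np.savez(f"pics/{n}.npz",**c)
print(r.state()["clock"],proj(c,[*h,.034]),proj(c,[.562,.088,.017]))
E
```

```text
7.95 [319.30412351  74.18494553] [320.03954695 231.26775474]
```

View pics/w_pin2.png

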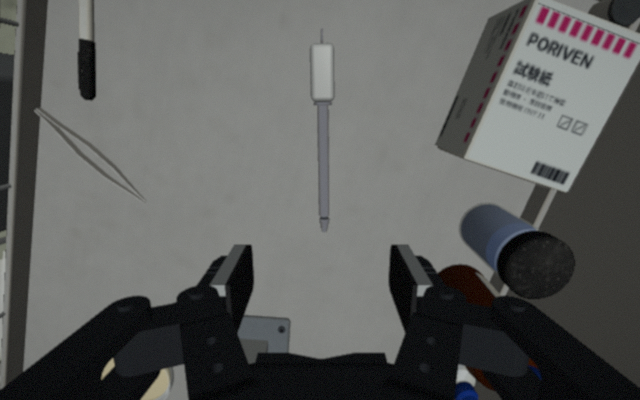

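```bash
python3 - <<'E'
from h import *
im=cv2.imread("pics/w_pin2.png");c=dict(np.load("pics/w_pin2.npz"))
cv2.imwrite("pics/pc.png",cv2.resize(im[20:245,290:360],None,fx=2.6*1,fy=2.6,interpolation=cv2.INTER_CUBIC))
g=cv2.cvtColor(im,cv2.COLOR_BGR2GRAY)
for v in (60,80,150,190): print(v,g[v,305:345].tolist())
print(g[34:50,321].tolist(),g[90:115,321].tolist(),g[210:240,324].tolist())
E
```

```text
60 [133, 131, 130, 128, 113, 101, 110, 128, 146, 156, 163, 163, 163, 165, 165, 165, 167, 168, 168, 166, 169, 169, 171, 170, 168, 157, 145, 127, 110, 118, 128, 132, 132, 130, 131, 130, 131, 131, 129, 130]
80 [130, 130, 135, 132, 126, 108, 107, 119, 136, 148, 157, 161, 160, 163, 162, 160, 162, 163, 163, 162, 162, 163, 163, 166, 164, 154, 141, 129, 112, 119, 127, 133, 131, 133, 130, 129, 128, 131, 130, 130]
150 [133, 132, 135, 134, 134, 130, 135, 133, 133, 134, 135, 132, 116, 100, 99, 107, 108, 111, 112, 109, 113, 109, 99, 104, 121, 134, 135, 135, 135, 134, 134, 135, 136, 134, 135, 133, 134, 134, 134, 134]
190 [134, 133, 132, 135, 133, 133, 135, 136, 134, 134, 135, 135, 130, 110, 98, 105, 107, 110, 113, 113, 113, 110, 105, 101, 120, 134, 135, 135, 135, 133, 134, 134, 134, 133, 132, 132, 133, 133, 131, 135]
[109, 106, 106, 104, 105, 103, 100, 95, 96, 109, 133, 151, 159, 167, 169, 170] [160, 159, 161, 159, 158, 158, 158, 149, 133, 112, 94, 79, 93, 106, 104, 103, 113, 110, 113, 111, 112, 112, 110, 111, 113] [112, 110, 112, 111, 112, 110, 102, 75, 58, 77, 98, 110, 106, 108, 107, 110, 108, 109, 107, 107, 109, 111, 121, 131, 132, 130, 135, 134, 133, 131]
```

View pics/pc.png

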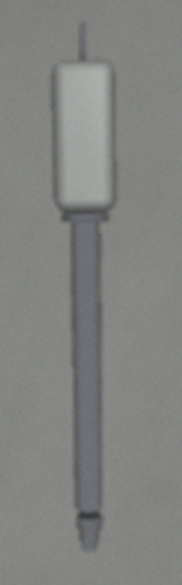

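```bash
python3 - <<'E'
from h import *
im=cv2.imread("pics/w_pin2.png");c=dict(np.load("pics/w_pin2.npz"))
g=cv2.cvtColor(im,cv2.COLOR_BGR2GRAY).astype(float)
def cr(p,thr): i=np.where((p[:-1]>=thr)&(p[1:]<thr))[0][0]; return i+(p[i]-thr)/(p[i]-p[i+1])
pts=[]
for v in range(112,212,2):
    a=308+cr(g[v,308:330],122);b=340-cr(g[v,340:318:-1],122);pts.append(((a+b)/2,v))
P=np.array([plane(c,u,v,.017) for u,v in pts])
q=np.array(pts);vx,vy,x,y=cv2.fitLine(q.astype(np.float32),2,0,.01,.01).ravel()
A=plane(c,x+vx/vy*(112-y),112,.017);B=plane(c,x+vx/vy*(212-y),212,.017)
d=(A-B)/np.linalg.norm(A-B);yaw=np.arctan2(-d[0],d[1]);print("yaw rod",yaw)
f=lambda v:plane(c,x+vx/vy*(v-y),v,.017)
tip=f(232);gr=f(218.5);print("tip",tip,"groove",gr,np.linalg.norm(tip-gr))
print("shoulder?",[f(v) for v in (101,103.5)],[np.linalg.norm(f(v)-tip) for v in (101,103.5)])
H=[];
for v in range(50,96,2):
    a=300+cr(g[v,300:325],120);b=345-cr(g[v,345:320:-1],120);H.append([(a+b)/2,v,b-a])
H=np.array(H);k=np.polyfit(H[:,1],H[:,0],1);print("w px",H[:,2].mean(), k)
hb=plane(c,np.polyval(k,42.5),42.5,.033);hf=plane(c,np.polyval(k,99.5),99.5,.033)
print("handle back,front",hb,hf,np.linalg.norm(hb-hf),(hb+hf)/2)
e=hb-hf;print("yaw handle",np.arctan2(-e[0],e[1]))
print("centre from groove",gr+d*.131,"from tip",tip+d*.146)
E
```

```text
yaw rod 0.29454729857931194
tip [0.56564112 0.08825629 0.017     ] groove [0.56155143 0.10173705 0.017     ] 0.014087462483347857
shoulder? [array([0.52951135, 0.20735038, 0.017     ]), array([0.53013317, 0.20530069, 0.017     ])] [np.float64(0.12445385940119814), np.float64(0.12231192730320686)]
w px 25.22775879371819 [1.81202265e-02 3.20467002e+02]
handle back,front [0.5157525  0.25068067 0.033     ] [0.52897968 0.20844667 0.033     ] 0.04425685294973939 [0.52236609 0.22956367 0.033     ]
yaw handle 0.30351155316156025
centre from groove [0.52352126 0.22709536 0.017     ] from tip [0.52325635 0.2279686  0.017     ]
```

```bash
python3 - <<'E'
from plant import r
from h import *
yaw=.297;yd=np.array([-np.sin(yaw),np.cos(yaw)])
hc=np.array([.523,.228]);p=hc+yd*.005
o=down(yd)
r.move_pose([*p,.11],o)
r.move_straight([*p,.023],vel=.12)
s=r.state();print(s["clock"],s["position"])
r.gripper_to(0,80)
s=r.state();print(s["clock"],s["position"],s["width"],s["contact_force"],s["wrist_torque"])
f=s["position"]
r.move_straight([*p,.10],vel=.12)
py=.201;ydp=np.array([-np.sin(py),np.cos(py)]);C=np.array([.5192,-.0974])
q=C+ydp*(.042+.035+.146+.005)
r.move_pose([*q,.066],down(ydp))
r.hold(.3)
s=r.state();print(s["clock"],s["position"],s["width"],s["contact_force"],s["wrist_torque"])
for n in("top","scene","wrist"):
    c=r.get_calibration(n);im=r.capture(n);cv2.imwrite(f"pics/g_{n}.png",im[:,:,::-1]);np.savez(f"pics/g_{n}.npz",**c)
E
```

```text
9.4333 [0.52238825 0.23275004 0.02377845]
9.875 [0.52197823 0.23297854 0.02384271] 0.01891639823898207 [-0.04279041 -0.50593309  6.00919712] [-0.04390286  0.10461323  0.0008314 ]
11.525 [0.47443528 0.12670333 0.0661666 ] 0.018938221115341155 [ 0.72065279  0.7343346  -2.40931987] [-0.02262955  0.02608632 -0.027282  ]
```

```bash
python3 - <<'E'
import cv2,numpy as np
a=cv2.imread("pics/g_top.png")[160:250,210:390];b=cv2.imread("pics/g_scene.png")[120:290,230:400]
cv2.imwrite("pics/gt.png",cv2.resize(a,None,fx=4.4,fy=4.4,interpolation=cv2.INTER_CUBIC))
cv2.imwrite("pics/gs.png",cv2.resize(b,None,fx=3.5,fy=3.5,interpolation=cv2.INTER_CUBIC))
E
```

```text
(no output)
```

View pics/gt.png

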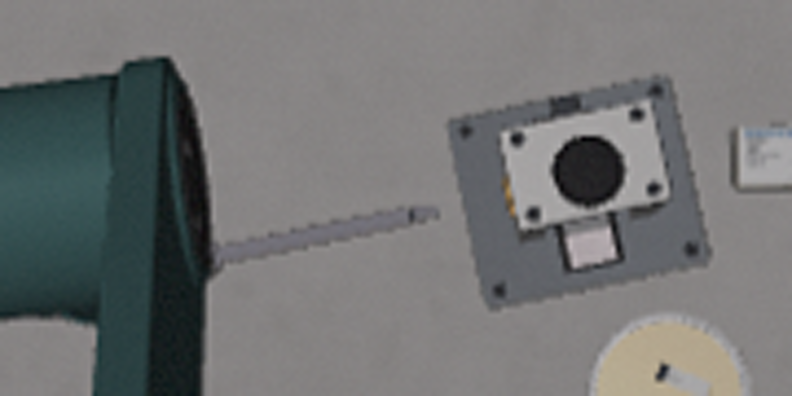

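View pics/gs.png

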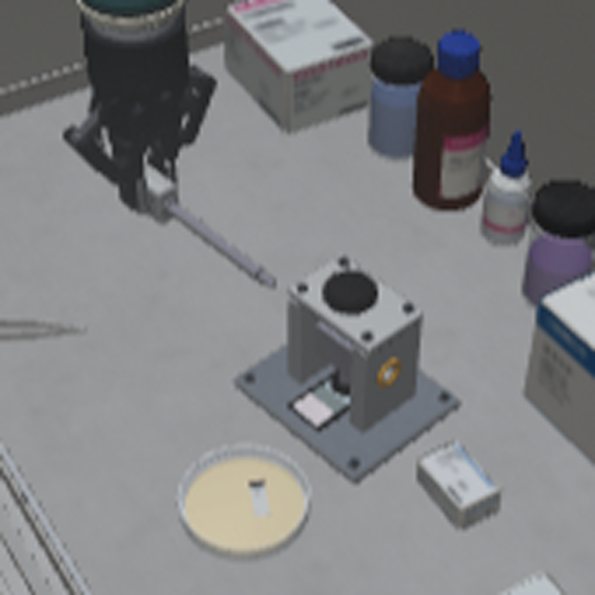

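View pics/g_wrist.png

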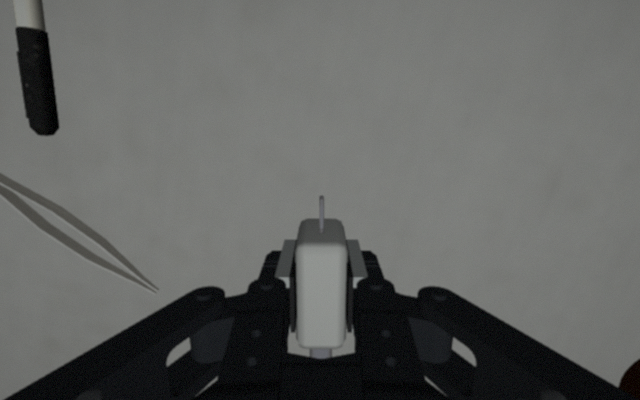

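```bash
python3 - <<'E'
from h import *
ct=dict(np.load("pics/g_top.npz"));cs=dict(np.load("pics/g_scene.npz"))
T=lambda a,b:(a/4.4+210-.39,b/4.4+160-.39)
S=lambda a,b:(a/3.5+230-.36,b/3.5+120-.36)
py=.201;x=np.array([np.cos(py),np.sin(py),0]);y=np.array([-np.sin(py),np.cos(py),0]);C=np.array([.5192,-.0974,0])
fr=lambda p:np.round(1e3*np.array([(p-C)@x,(p-C)@y,p[2]]),1)
print("knob top",fr(plane(ct,*T(589,170),.1155)),"scene",fr(plane(cs,*S(350,292),.1155)))
cc=np.mean([plane(ct,*T(*q),.012) for q in((449,122),(664,77),(712,264),(490,310))],0);print("base top",fr(cc))
cc=np.mean([plane(cs,*S(*q),.012) for q in((236,381),(357,477),(458,403))][::2],0);print("base scene LR diag",fr(cc))
g,e=two(ct,T(412,215),cs,S(264,278));print("groove",fr(g),e)
g,e=two(ct,T(438,212),cs,S(274,285));print("tip",fr(g),e)
for q in((412,215),(438,212),(218,258)):print("on z=.06",fr(plane(ct,*T(*q),.06)))
# far bore flange centre in scene
b=C+-.042*y+[0,0,.06];print("far bore pred",proj(cs,b),"seen",S(389,372))
b=C+.042*y+.035*y+[0,0,.06];print("tip pred scene",proj(cs,b),"seen",S(274,285), "top",proj(ct,b),T(438,212))
E
```

```text
knob top [ -0.8  -2.  115.5] scene [ -4.5  -3.5 115.5]
base top [-1.9 -2.2 12. ]
base scene LR diag [-2.5 -1.8 12. ]
groove [ 0.9 91.5 59.5] 0.0005287547676983916
tip [-1.1 77.8 63.2] 0.00016537756363713287
on z=.06 [ 0.6 91.7 60. ]
on z=.06 [-0.7 77.7 60. ]
on z=.06 [ -0.6 198.2  60. ]
far bore pred [341.40195978 226.79807435] seen (340.7828571428571, 225.92571428571426)
tip pred scene [308.47239952 201.91433998] seen (307.92571428571426, 201.06857142857143) top [309.37595433 207.43639555] (309.1554545454545, 207.7918181818182)
```

```bash
cat >> h.py <<'E'
PY=.201;PX=np.array([np.cos(PY),np.sin(PY),0]);PYD=np.array([-np.sin(PY),np.cos(PY),0]);PC=np.array([.5192,-.0974,0])
def W(x,y,z): return PC+PX*x+PYD*y+np.array([0,0,z])
def F(p): return np.round(1e3*np.array([(p-PC)@PX,(p-PC)@PYD,p[2]]),1)
E
python3 - <<'E'
from plant import r
from h import *
f0=r.state()["contact_force"]
def rep(h):
    s=r.state();d=s["contact_force"]-f0;print(h,round(s["clock"],2),F(s["position"]),"F press",np.round([d@PX,d@PYD,d[2]],1),s["wrist_torque"].round(2))
for tip in (.052,.030,.015,0):
    h=r.move_straight(W(-.0005,tip+.151,.066),vel=.04,contact_N=8);rep(h)
    if h:break
for n in("top","scene"):
    im=r.capture(n);s=im[160:250,210:390] if n=="top" else im[120:290,230:400]
    cv2.imwrite(f"pics/i_{n}.png",cv2.resize(s[:,:,::-1],None,fx=3.5,fy=3.5,interpolation=cv2.INTER_CUBIC))
E
```

```text
False 12.45 [ -0.5 202.9  66. ] F press [-1.1 -1.  -1.6] [ 0.09  0.04 -0.01]
False 13.15 [ -0.5 180.9  66. ] F press [-0.8  0.1  0. ] [ 0.09 -0.02 -0.01]
False 13.68 [ -0.5 165.8  66. ] F press [-0.9  0.2 -0. ] [0.05 0.03 0.02]
False 14.2 [ -0.5 150.8  66. ] F press [-0.6 -0.5 -0. ] [ 0.01  0.   -0.05]
```

View pics/i_scene.png

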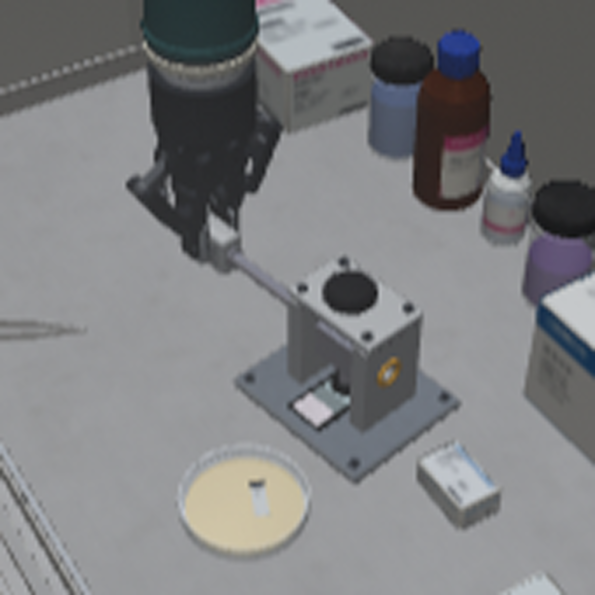

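The rod has entered the left bushing without contact forces and the plunger is still down, so I'll continue.

```bash
python3 - <<'E'
from plant import r
from h import *
f0=r.state()["contact_force"]
def rep(h):
    s=r.state();d=s["contact_force"]-f0;print(h,round(s["clock"],2),F(s["position"]),"F press",np.round([d@PX,d@PYD,d[2]],1),s["wrist_torque"].round(2),s["width"])
for tip in (-.02,-.035,-.05,-.0645):
    h=r.move_straight(W(-.0005,tip+.151,.066),vel=.04,contact_N=8);rep(h)
    if h:break
for n in("top","scene","wrist"):
    c=r.get_calibration(n);im=r.capture(n);np.savez(f"pics/f_{n}.npz",**c);cv2.imwrite(f"pics/f_{n}.png",im[:,:,::-1]);s=im[160:250,280:400] if n=="top" else im[120:290,230:400] if n=="scene" else im
    cv2.imwrite(f"pics/fz_{n}.png",cv2.resize(s[:,:,::-1],None,fx=3.5,fy=3.5,interpolation=cv2.INTER_CUBIC) if n!="wrist" else s[:,:,::-1])
E
```

```text
False 14.95 [ -0.6 130.8  66. ] F press [ 0.6  0.3 -0.5] [-0.01 -0.   -0.01] 0.01900679553626233
False 15.47 [ -0.5 115.8  66. ] F press [-0.3  0.7  0.1] [0.01 0.07 0.01] 0.018676970876357776
False 16.0 [ -0.5 100.8  66. ] F press [0.2 0.9 0. ] [-0.    0.02  0.  ] 0.01898339115561812
False 16.52 [-0.5 86.3 66. ] F press [-0.6  0.7 -0.5] [ 0.05 -0.   -0.  ] 0.01889730269707676
```

View pics/fz_scene.png

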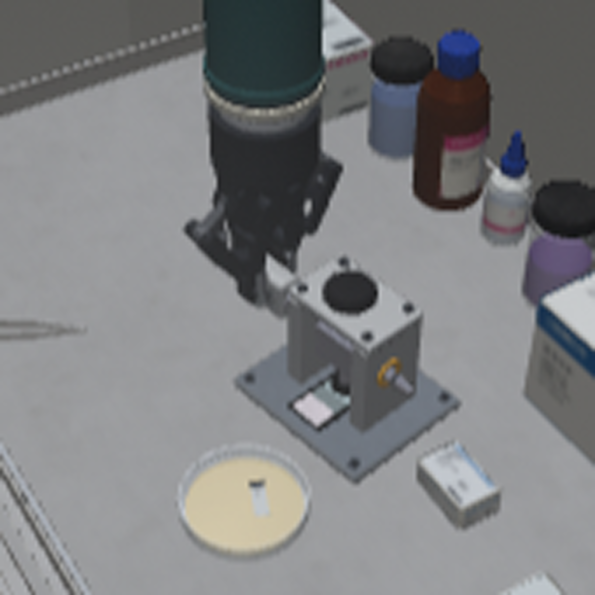

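View pics/fz_top.png

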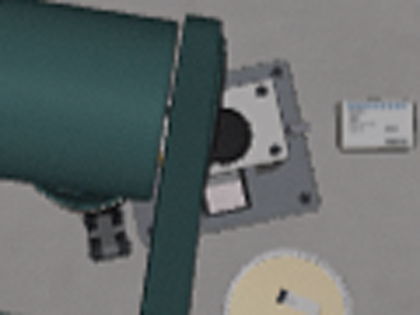

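View pics/fz_wrist.png

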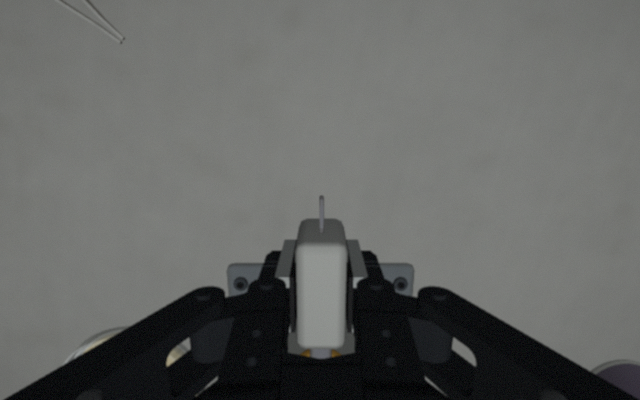

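```bash
python3 - <<'E'
from h import *
c=dict(np.load("pics/f_scene.npz"));im=cv2.imread("pics/f_scene.png")
x0,y0=325,210
cv2.imwrite("pics/fs.png",cv2.resize(im[y0:y0+35,x0:x0+40],None,fx=15,fy=15,interpolation=cv2.INTER_CUBIC))
for y in(-.042,-.0495,-.0565,-.0645):print(y,(proj(c,W(0,y,.06))-[x0,y0]+.5)*15)
E
```

```text
-0.042 [253.52939674 259.47111526]
-0.0495 [286.80470702 284.616121  ]
-0.0565 [318.10782131 308.27080618]
-0.0645 [354.17742837 335.52736575]
```

View pics/fs.png

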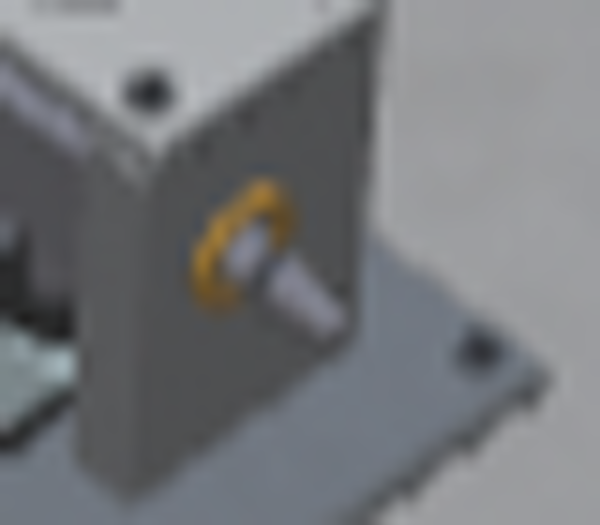

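```bash
python3 - <<'E'
from plant import r
from h import *
f0=r.state()["contact_force"]
h=r.move_straight(W(-.0005,.0825,.066),vel=.03,contact_N=8);r.hold(.4)
s=r.state();print(h,s["clock"],F(s["position"]),s["contact_force"]-f0,s["width"])
x0,y0=325,210
im=r.capture("scene")[:,:,::-1];cv2.imwrite("pics/fs2.png",cv2.resize(im[y0-40:y0+35,x0-40:x0+40],None,fx=7.5,fy=7.5,interpolation=cv2.INTER_CUBIC))
E
```

```text
False 17.35 [-0.5 82.6 66. ] [-0.26387047 -0.56725003  0.44102287] 0.01903350501395553
```

View pics/fs2.png

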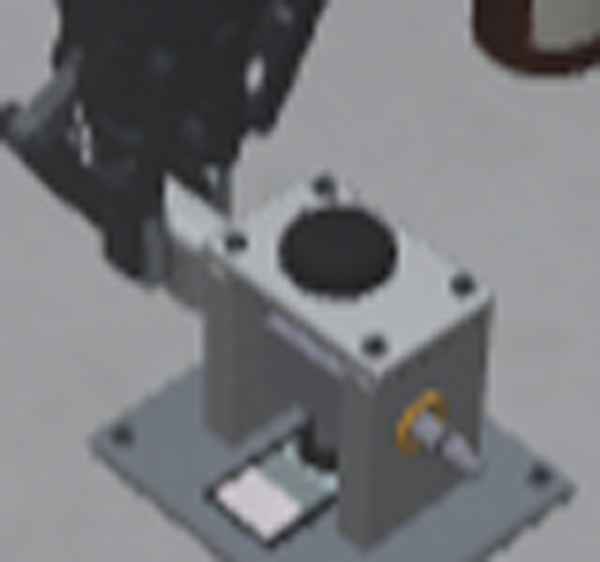

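```bash
python3 - <<'E'
from plant import r
print(r.sign_off(), r.state()["clock"])
E
```

```text
the job is handed in; nothing more can be done
the job is handed in; nothing more can be done
```

The job is handed in. The plunger is latched down and the pin is through both bushings, still held by its handle; sign-off gives no verdict. I took about 17 s of the 58 s.

- **Press:** I pushed the knob down until its stop at 0.1345 m TCP height, which is the expected stop height. In every picture after that the knob sat low and stayed down with nothing touching it.
- **Pin:** I gripped the handle at 80 N; the fingers read about 19 mm against the 20 mm handle. Threading it through needed no more than about 1 N on the tool.
- **Last picture:** the clip groove stands clear of the right bushing, with rod visible between the groove and the flange. I estimate it is 9 mm beyond the outer face, against the 2.5 mm needed. The collar should be about 10 mm short of the left bushing.
- **Surroundings:** no bystander looked moved in the pictures, though I judged this by eye and did not measure it.

**Disagreements in the checks:**
- The top and scene cameras placed the press about 2 mm (up to about 4.5 mm) off my wrist-camera position for it, so I compared pin and bore within one picture.
- At first the groove stood about 1–2 mm less far out than planned, so I pushed the pin about 4 mm further in.
- While closing on the handle, the tool read about 6 N upward. It was gone after the lift, and I did not look into it.

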